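Close up the workbench tool chest

ROBOT

A 6-joint arm with a two-finger parallel gripper is mounted at the origin on the work surface. World frame = base frame: x ahead of the robot, y to its left, z up, the work surface at z = 0. Lengths are in m, angles in rad, forces in N, time in s.
With the tool pointing down it reaches from about 0.275 to 0.825 m from the base axis. Payload 4.9 kg.
Tool frame: the origin (TCP) lies between the finger pads; the fingertips stand arm.tip_extent ahead of it and the grasp point (between the pads) lies 5 mm behind it (arm.tip_extent is the distance from the TCP to the fingertips, in m); z points along the fingers, y is the line along which they close (so a half turn about z gives the same grasp; the last joint's range is limited). The gripper opens to 85 mm and grips with 20 to 120 N. Pads are 22 mm wide; open, the fingers measure 114 mm over their backs; the gripper's body (76 mm by 85 mm) begins 54 mm behind the grasp point. The pads swing forward as they close: fully open they stand 13 mm farther back than shut.
Start: joints at [1.007, 0.326, -0.193, 1.052, 0, 1.437], TCP at [0.229, 0.5, 0.245] pointing down, gripper open.
Joint ranges: [-2.65, 2.65], [-0.97, 1.79], [-1.3, 1.35], [-1.93, 2.1], [-1.47, 1.37], [-3.14, 3.14]. Speed limits (rad/s): [2.57, 2.57, 3.14, 3.14, 3.14, 3.14].

INTERFACE

Orientations are given as a unit quaternion [x, y, z, w].
In Python, from rig import arm gives the robot as it stands.
- The arm moves only by the tool arm_command, never from a script. Its argument "targets" is a list of rows, each a list of 2 entries, a list of its own where there are three numbers: the shift along the tool's x, y, z in cm, then the turn about the tool's z in degrees. A call has exactly 8 rows; each row shifts and turns the commanded pose from where the row before left it, along the tool's axes as they then stand; what a row does not reach is not made up. A row lasts 1/10 s, in which the tool goes at most 50 mm and 8.59 degrees, less where a joint would pass 70% of its speed; a pose out of reach is approached as far as the arm can. A call is refused whole if a number of a shift passes 5 or a number of a turn 8.59, either way. A call with a gripper value outside its range is refused whole. "gripper" is the gripper's target within -1 to 1 (fully open at 1, half-way at 0, shut at -1), set as the call begins (left out, the last holds). The fingers move at their own pace and stop on an object; the grip force is fixed at half the most. Time passes only in rows, so rows that do not move let the fingers close, or fill a call up. It gives the time, the measured TCP pose, the force, the opening and the grip force at its end, in the units of the state.
- arm.read_state(): the state, without advancing time (a new reading comes with each control period).
- arm.read_camera(name): name is "side" or "top"; returns a dict with "pixels" (420x560x3 uint8, blue, green, red), "camera_matrix" (3x3 intrinsics, pixels), "cam_to_world" (4x4, takes a point from camera to world coordinates). Camera axes: x right, y up, looking along -z (the intrinsics and any distortion apply to the point x, -y, -z); pixel columns grow to the right and rows downward; lengths in m; the calibration is good to about 2 mm. A picture is of the moment at which its call begins. There is no depth.
- arm.job_done(): hands the job in; it is judged then, once.
Trained networks look in the newest picture that a camera, given by its name, has taken for a name from the list of things; names that differ only in an ending like _2 or _b are one class to them, and where a whole thing is asked for, a point or a joint stands for the part that bears it (a point fixed in the world has none). Each returns a list of dicts, best first, with "conf" (0 to 1); they miss things now and then, are a little off and sometimes report something else, mostly with a low value. They report only what shows in the picture. A call takes as long as a camera call.
- arm.search_frame(name, camera): "position" ([column, row] in pixels, amid what is visible of it).
The state is a dict: "time": time; "q": joint angles; "joint_vel": joint speeds; "effort": joint torques, N m; "position": TCP position; "tcp_rot": TCP orientation; "force": force on the tool from outside, world axes, zero at the start; "ft_torque": the same for the moment, N m; "width": finger opening in m; "grasp_force": force on a finger pad.
Only numpy, scipy, OpenCV 4.12 (cv2) and the standard library are available. Lean on these libraries where they do the work, as an engineer would, in place of code of your own. Each camera call takes 0.05 s, during which the arm holds its last target. There are 200 camera calls.

TASK

Close up the teal tool chest: with the fingertips, push both of its open drawers fully home, and only then push the raised lid over and down until it is fully shut. Leave the chest closed and the hand clear, and do not pick up or shift any of the things standing around it.

Things in the scene. Friction and masses are not known exactly. Their poses are not given: they have to be found in the camera images.
- chest: Teal metal tool chest, screwed to the bench: 140 deep (its x) by 284 wide (its y) by 90 high. Origin at the centre of its underside, on the bench; its x points from the drawer side (robot's side) to the hinge side, y to the left drawer, z up. Two drawers side by side fill the front under a shallow parts tray (open top); the lid's hinge line runs along y at x = +70, z = 90.
- drawer_left (a joint): Opening of the left drawer (+y half), m: 0 = fully home, 0.075 = stop; it slides out along the chest's -x. Takes about 2 N to slide, stays where it is left, stops dead at 0.
- drawer_left_face (a point): Centre of the left drawer's plain flat front (no handle), on its outer face: 132 wide, 50 high, from 12 to 62 above the bench, 8 thick. When home this point lies at x = -78, y = +70, z = 37 in the chest's frame. Behind the front is an open steel box 126 wide, 38 high, full of screws.
- drawer_right (a joint): Opening of the right drawer (-y half); same as the left one.
- drawer_right_face (a point): Centre of the right drawer's front, same sizes; when home at x = -78, y = -70, z = 37 in the chest's frame.
- lid (a joint): Angle of the chest's lid, rad: 0 = shut flat on the chest, growing as the free edge rises and swings back to the hinge side (pi/2 = upright, stop at 1.7). Stiff hinge: the lid stays at any angle; 1 to 3 N at the free edge push it towards shut, and it must be pushed all the way (it does not fall).
- lid_edge (a point): Middle of the lid's free edge, on the outer face. The lid is a flat teal pan 140 (hinge to free edge) by 284 wide by 18 thick with a closed outer face (upwards when shut, facing away from the robot when raised) and a 12 deep skirt on the inner side. Shut, this point is at x = -70, y = 0, z = 108 in the chest's frame; in the plane of swing it is 140 from the hinge line along the lid and 18 outward.
- glue_bottle: Bystander: white bottle with orange cap, 52 diameter, 140 high; origin under its centre.
- screwdriver: Bystander: red-handled screwdriver lying on the bench, 200 long along its x.
- tape_roll: Bystander: grey roll of tape lying flat, 96 diameter, 45 high; origin under its centre.
- spray_can: Bystander: blue spray can, 64 diameter, 170 high; origin under its centre.
- screw_carton: Bystander: light blue carton of screws 75 x 110 x 50 high; origin under its centre.
- jar: Bystander: glass jar with brass-coloured cap, 72 diameter, 90 high; origin under its centre.

How it is judged:
On the way, in this order (a step that is already met when the one before it is completed fails the run):
1. both drawers are fully home while the lid is still up (value of joint each of drawer_left, drawer_right below 0.005 m and value of joint lid above 0.6 rad), for 0.2 s.
2. the lid is shut (value of joint lid below 0.05 rad), for 0.2 s.
At the end, for the whole second after the job is handed in: Both drawers within 5 mm of fully home, the lid within 0.05 rad of shut, and every bystander within 30 mm of where it stood (value of joint each of drawer_left, drawer_right below 0.005 m and value of joint lid below 0.05 rad and distance of each of glue_bottle, screwdriver, tape_roll, spray_can, screw_carton, jar from where it was at the start of the episode below 0.03 m); the robot touches nothing.
It fails at once if one of the things standing around the chest is picked up or shifted by more than 30 mm (distance of any of glue_bottle, screwdriver, tape_roll, spray_can, screw_carton, jar from where it was at the start of the episode above 0.03 m).
It also fails if it takes over 48 s, if anything falls off the work surface, if the arm or the gripper's body presses on something with over 40 N, if the wrist force passes 120 N, or if a joint passes its speed limit or range.

## Working session

There is one attempt and no reset: what is moved stays moved. The work goes in short steps, Python scripts to look and compute and a tool call to move; the robot and the scene stay as the last step left them, time stands still between calls to the robot, and variables do not carry over. Pictures are saved under pics/ and viewed, at most 10 in all, crops included, and the job is handed in when it is done.

Besides the shell and the picture viewer there is one more tool, called after "Call:" by a JSON object that holds its "method" and its "body". arm_command: Moves the arm, as the interface text tells. Its arguments: {"type":"object","properties":{"targets":{"type":"array"},"gripper":{"type":"number"}},"required":["targets"]}

```bash
mkdir -p pics; ls
cat > h.py <<'E'
import numpy as np, cv2
from rig import arm
def cam(n,save=None):
    c=arm.read_camera(n)
    if save: cv2.imwrite('pics/'+save,np.asarray(c['pixels']))
    return c
def ray(c,uv):
    K=np.array(c['camera_matrix']);T=np.array(c['cam_to_world'])
    p=np.linalg.inv(K)@[uv[0],uv[1],1]
    return T[:3,3],T[:3,:3]@[p[0],-p[1],-p[2]]
def at_z(c,uv,z):
    o,d=ray(c,uv);return o+d*(z-o[2])/d[2]
def proj(c,P):
    K=np.array(c['camera_matrix']);T=np.array(c['cam_to_world'])
    p=T[:3,:3].T@(np.asarray(P)-T[:3,3]);u=K@[p[0],-p[1],-p[2]];return u[:2]/u[2]
E
python3 - <<'E'
from h import *
s=arm.read_state();print(s,arm.tip_extent)
for n in('top','side'):
    c=cam(n,n+'0.png');print(n,np.round(c['cam_to_world'],3).tolist(),np.round(c['camera_matrix'],0).tolist())
    for k in['chest','drawer_left_face','drawer_right_face','lid_edge','glue_bottle','screwdriver','tape_roll','spray_can','screw_carton','jar']:
        r=arm.search_frame(k,n);print(k,[(np.round(x['position']).tolist(),round(x['conf'],2)) for x in r[:2]], np.round(at_z(c,r[0]['position'],0.04),3) if r else '')
E
```

```text
pics
{'time': 0.0, 'q': array([ 1.00677158e+00,  3.26945234e-01, -1.93559199e-01,  1.05199526e+00,
        2.47738414e-05,  1.43660570e+00]), 'joint_vel': array([ 0.00180059,  0.00055165, -0.00104296, -0.00011496,  0.00188308,
       -0.00041576]), 'effort': array([ 3.44380669e-04, -4.43403196e+01,  2.62437558e+01,  1.54835125e-02,
        1.42470349e-04,  9.50111030e-06]), 'position': array([0.22888225, 0.49951738, 0.24451044]), 'tcp_rot': array([ 2.13266329e-01,  9.76993729e-01, -7.96073384e-04, -3.02966818e-04]), 'force': array([-0.35913135,  0.8476185 ,  0.22486807]), 'ft_torque': array([ 0.02622555,  0.00898213, -0.00652671]), 'grasp_force': 0.0, 'width': 0.0855489867415664} 0.014
top [[-0.005, 0.992, -0.128, 0.31], [-1.0, -0.005, -0.003, -0.0], [-0.003, 0.128, 0.992, 1.896], [0.0, 0.0, 0.0, 1.0]] [[544.0, 0.0, 281.0], [0.0, 544.0, 204.0], [0.0, 0.0, 1.0]]
chest [([315.0, 202.0], 0.77)] [ 0.556 -0.112  0.04 ]
drawer_left_face [([294.0, 224.0], 0.89)] [ 0.479 -0.038  0.04 ]
drawer_right_face [([332.0, 227.0], 0.91), ([315.0, 201.0], 0.46)] [ 0.469 -0.167  0.04 ]
lid_edge [([313.0
[... 534 characters left out ...]
28.0, 213.0], [0.0, 0.0, 1.0]]
chest [([288.0, 257.0], 0.94)] [ 0.555 -0.13   0.04 ]
drawer_left_face [([252.0, 238.0], 0.98)] [ 0.477 -0.026  0.04 ]
drawer_right_face [([255.0, 276.0], 0.75)] [ 0.459 -0.195  0.04 ]
lid_edge [([310.0, 216.0], 0.81), ([336.0, 358.0], 0.29)] [0.657 0.053 0.04 ]
glue_bottle [([248.0, 204.0], 0.86)] [0.489 0.157 0.04 ]
screwdriver [([292.0, 205.0], 0.63), ([250.0, 318.0], 0.62)] [0.619 0.127 0.04 ]
tape_roll [([290.0, 205.0], 0.6), ([256.0, 276.0], 0.36)] [0.615 0.128 0.04 ]
spray_can [([271.0, 358.0], 0.6), ([289.0, 254.0], 0.25)] [ 0.453 -0.465  0.04 ]
screw_carton [([250.0, 159.0], 0.81)] [0.541 0.471 0.04 ]
jar [([339.0, 359.0], 0.96)] [ 0.586 -0.494  0.04 ]
```

Run:
```python
import cv2
a=cv2.imread('pics/top0.png');b=cv2.imread('pics/side0.png')
cv2.imwrite('pics/t1.png',cv2.resize(a[150:270,230:390],None,fx=5,fy=5,interpolation=2))
cv2.imwrite('pics/s1.png',cv2.resize(b[170:330,200:360],None,fx=3.75,fy=3.75,interpolation=2))
```

```text
(no output)
```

View pics/t1.png

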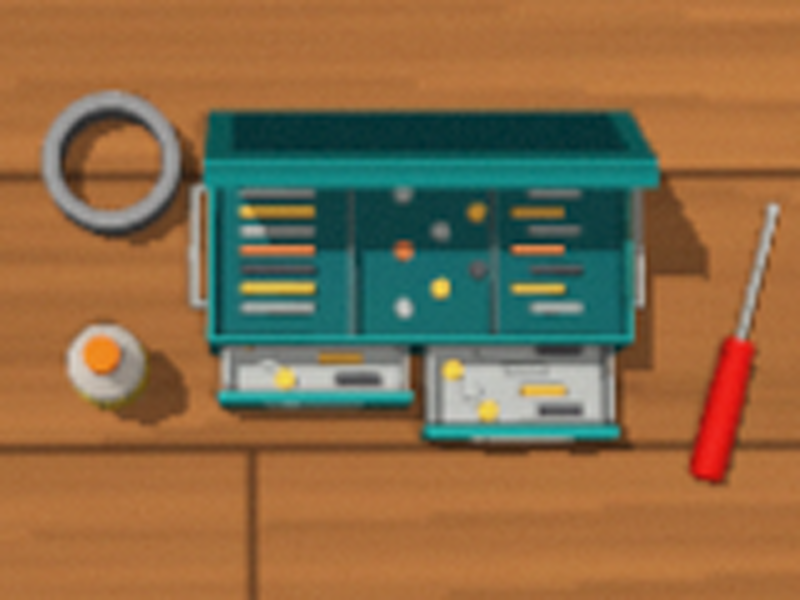

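View pics/s1.png

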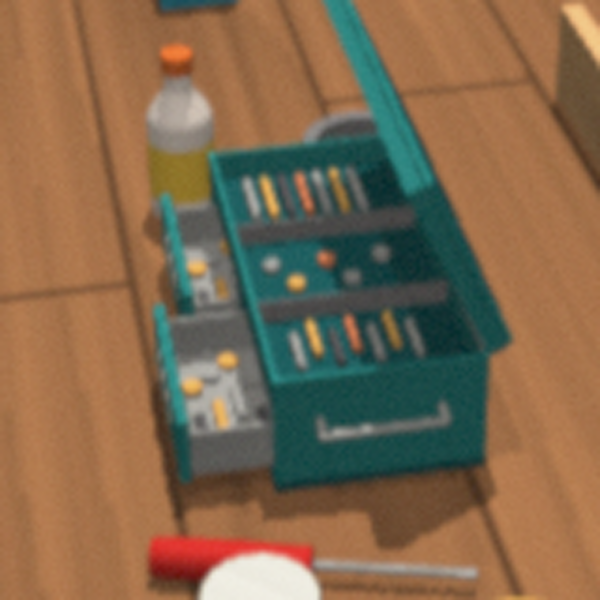

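View pics/side0.png

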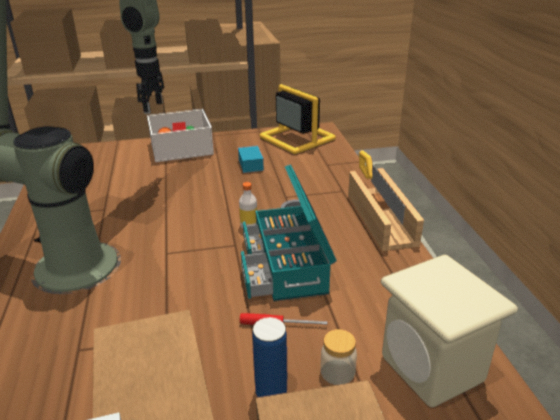

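The top crop shows the chest at about full-image pixels (271–357, 172–218), with the left drawer out a little and the right drawer further. The glue bottle is left of the left drawer at (251,222), and the screwdriver is on the right at (375,230). The lid is up, leaning towards the robot, with its free edge at rows 181–187. I'll fit the pose to these corners.

```bash
cat > fit.py <<'E'
from h import *
from scipy.optimize import least_squares
ct=cam('top');cs=cam('side')
t=lambda u,v:(ct,(230+u/5,150+v/5)); s=lambda u,v:(cs,(200+u/3.75,170+v/3.75))
def lidp(a,y,l,o): return [.07-l*np.cos(a)+o*np.sin(a),y,.09+l*np.sin(a)+o*np.cos(a)]
obs=[('T fl',t(208,340),lambda p:[-.07,.142,.09]),('T fr',t(635,342),lambda p:[-.07,-.142,.09]),
('T dl L',t(219,405),lambda p:[-.078-p[3],.136,.062]),('T dl R',t(414,405),lambda p:[-.078-p[3],.004,.062]),
('T dr L',t(423,440),lambda p:[-.078-p[4],-.004,.062]),('T dr R',t(620,437),lambda p:[-.078-p[4],-.136,.062]),
('S fr',s(272,385),lambda p:[-.07,-.142,.09]),('S fl',s(208,155),lambda p:[-.07,.142,.09]),('S fr0',s(277,488),lambda p:[-.07,-.142,.0]),
('S br0',s(485,462),lambda p:[.07,-.142,0]),('S dr',s(183,478),lambda p:[-.078-p[4],-.136,.012]),('S dl',s(163,197),lambda p:[-.078-p[3],.136,.062]),
('T lidL',t(205,187),lambda p:lidp(p[5],.142,.14,0)),('T lidR',t(658,187),lambda p:lidp(p[5],-.142,.14,0)),
('T lidR outer',t(660,157),lambda p:lidp(p[5],-.142,.14,.018)),('S lid',s(430,190),lambda p:lidp(p[5],-.142,.14,.018)),('S lid in',s(408,193),lambda p:lidp(p[5],-.142,.14,0))]
def W(p,q):
    c,sn=np.cos(p[2]),np.sin(p[2]);return [p[0]+c*q[0]-sn*q[1],p[1]+sn*q[0]+c*q[1],q[2]]
f=lambda p:np.concatenate([proj(o[1][0],W(p,o[2](p)))-o[1][1] for o in obs])
r=least_squares(f,[.56,-.12,0,.03,.05,1.2],loss='soft_l1')
p=r.x;print(np.round(p,4))
for o,e in zip(obs,f(p).reshape(-1,2)):print(o[0],np.round(e,1))
print('faces',np.round([W(p,[-.078-p[3],.07,.037]),W(p,[-.078-p[4],-.07,.037]),W(p,lidp(p[5],0,.14,.018)),W(p,lidp(p[5],0,.14,0)),W(p,[.07,0,.09])],3).tolist())
for n,uv,z in[('glue',(250.3,221),.14),('driver handle',(372,246),.015),('driver tip',(384.5,191),.01),('tape',(252.5,182),.045)]:print(n,np.round(at_z(ct,uv,z),3))
E
python3 fit.py
```

```text
[ 0.5657 -0.1057 -0.0028  0.0321  0.054   1.1476]
T fl [ 0.1 -0.1]
T fr [-0.1 -0.7]
T dl L [-0.1 -0.5]
T dl R [-0.  -0.6]
T dr L [ 0.6 -1.1]
T dr R [ 0.3 -0.5]
S fr [ 0.2 -1.2]
S fl [-0.1 -1.2]
S fr0 [-0.4  0.8]
S br0 [0.  0.4]
S dr [-1.2  1.4]
S dl [-1.6 -1.2]
T lidL [-0.1  0. ]
T lidR [ 0.3 -0.2]
T lidR outer [0.1 0.2]
S lid [ 0.4 -2.6]
S lid in [-0.9  0.2]
faces [[0.456, -0.035, 0.037], [0.433, -0.175, 0.037], [0.595, -0.106, 0.225], [0.578, -0.106, 0.218], [0.636, -0.106, 0.09]]
glue [0.481 0.105 0.14 ]
driver handle [ 0.405 -0.308  0.015]
driver tip [ 0.597 -0.357  0.01 ]
tape [0.625 0.103 0.045]
```

The fit is good to about 1 px. The chest is at (0.566, −0.106) with yaw about 0, the drawers are out 32 and 54 mm, and the lid is at 1.15 rad. The sizes agree with what was given. I'll turn the tool to line up with world axes (tool x = −X, y = +Y) and cross over to the chest. Then I'll push both drawers together with the open fingers, which straddle the gap between them.

Call:
{"method": "arm_command", "body": {"targets": [[[0,0,0],-8.2],[[0,0,0],-8.2],[[0,0,0],-8.2],[[-1,-4.8,0],0],[[-1,-4.8,0],0],[[-1,-4.8,0],0],[[-1,-4.8,0],0],[[-1,-4.8,0],0]], "gripper": 1}}

```text
time: 2.0
position: [0.2791, 0.2583, 0.2454]
tcp_rot: [-0.0, 1.0, 0.0, 0.0]
force: [1.5, -0.1, 0.6]
width: 0.0853
grasp_force: 0.0
```

Call:
{"method": "arm_command", "body": {"targets": [[[-1,-4.8,0],0],[[-1,-4.8,0],0],[[-1,-4.8,0],0],[[-1,-4.8,0],0],[[-1,-4.8,0],0],[[-1,-4.8,0],0],[[-1,-4.8,0],0],[[0,0,0],0]]}}

```text
time: 2.8
position: [0.3505, -0.0818, 0.2458]
tcp_rot: [0.005, 1.0, -0.001, 0.001]
force: [-0.8, 0.9, 0.8]
width: 0.0854
grasp_force: 0.0
```

Call:
{"method": "arm_command", "body": {"targets": [[[0,-2.3,4],0],[[0,0,5],0],[[0,0,5],0],[[0,0,4],0],[[0,0,1.5],0],[[-1.5,0,0],0],[[-2,0,0],0],[[-2,0,0],0]]}}

```text
time: 3.6
position: [0.4044, -0.0983, 0.0501]
tcp_rot: [0.0, 1.0, 0.0, -0.0]
force: [0.9, -1.1, 0.4]
width: 0.0854
grasp_force: 0.0
```

Call:
{"method": "arm_command", "body": {"targets": [[[-1,0,0],0],[[-1,0,0],0],[[-1,0,0],0],[[-0.8,0,0],0],[[-0.8,0,0],0],[[-0.5,0,0],0],[[-0.5,0,0],0],[[0,0,0],0]]}}

```text
time: 4.4
position: [0.4604, -0.099, 0.0502]
tcp_rot: [0.0, 1.0, 0.0, 0.0]
force: [-1.2, 1.6, -0.3]
width: 0.0853
grasp_force: 0.8
```

Call:
{"method": "arm_command", "body": {"targets": [[[-0.4,0,0],0],[[-0.4,0,0],0],[[-0.4,0,0],0],[[-0.3,0,0],0],[[-0.2,0,0],0],[[0,0,0],0],[[0,0,0],0],[[0,0,0],0]]}}

```text
time: 5.2
position: [0.4763, -0.099, 0.0501]
tcp_rot: [0.001, 1.0, 0.0, -0.001]
force: [-4.3, 0.5, 1.0]
width: 0.0854
grasp_force: 2.7
```

Call:
{"method": "arm_command", "body": {"targets": [[[-0.2,0,0],0],[[-0.2,0,0],0],[[0,0,0],0],[[-0.2,0,0],0],[[0,0,0],0],[[0,0,0],0],[[0,0,0],0],[[0,0,0],0]]}}

```text
time: 6.0
position: [0.4765, -0.0991, 0.0496]
tcp_rot: [0.001, 1.0, -0.001, -0.006]
force: [-20.5, 0.4, 14.2]
width: 0.0851
grasp_force: 9.9
```

Run:
```python
from h import *
print(arm.read_state()['position'],arm.read_state()['force'])
c=cam('top','t2.png');cv2.imwrite('pics/t2c.png',cv2.resize(c['pixels'][150:270,230:390],None,fx=5,fy=5,interpolation=2))
c=cam('side');cv2.imwrite('pics/s2c.png',cv2.resize(c['pixels'][170:330,200:360],None,fx=3.75,fy=3.75,interpolation=2))
```

```text
[ 0.47645082 -0.09908129  0.04962995] [-20.52697864   0.36095162  14.2079336 ]
```

View pics/s2c.png

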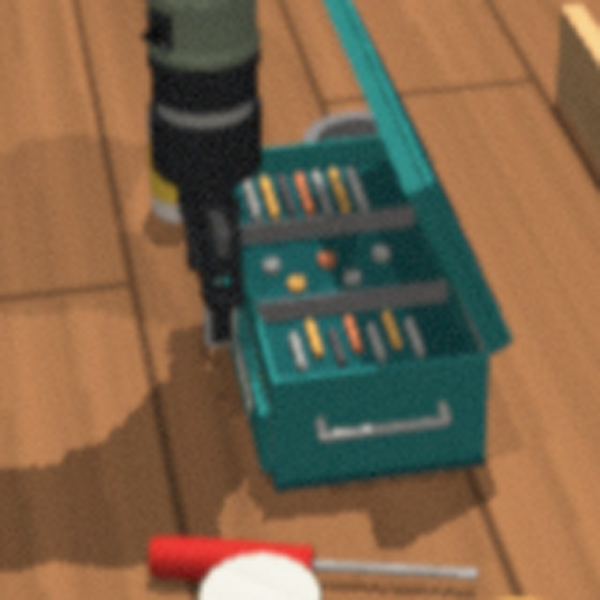

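The side crop shows both drawer fronts flush at crop (215–265, 330–410), with the fingers against them. The arm stopped dead at contact x of about 0.4875, against an expected 0.4877. I'll back off, rise and pass over the lid.

Call:
{"method": "arm_command", "body": {"targets": [[[2,0,0],0],[[3,0,0],0],[[0,0,-5],0],[[0,0,-5],0],[[0,0,-5],0],[[0,0,-5],0],[[0,0,-5],0],[[0,0,-4],0]], "gripper": -1}}

```text
time: 6.9
position: [0.4349, -0.0998, 0.3447]
tcp_rot: [0.0, 1.0, -0.001, 0.004]
force: [1.9, -0.9, 0.5]
width: -0.0001
grasp_force: 0.0
```

Run:
```python
from h import *
s=arm.read_state();print(s['position'],s['width'],arm.tip_extent)
c=cam('top');cv2.imwrite('pics/t3c.png',cv2.resize(c['pixels'][150:270,230:390],None,fx=5,fy=5,interpolation=2))
c=cam('side');a=cv2.resize(c['pixels'][130:330,180:380],None,fx=3,fy=3,interpolation=2);cv2.imwrite('pics/s3c.png',a)
```

```text
[ 0.43494702 -0.09975232  0.34468101] -0.00014416588346464638 0.014
```

View pics/s3c.png

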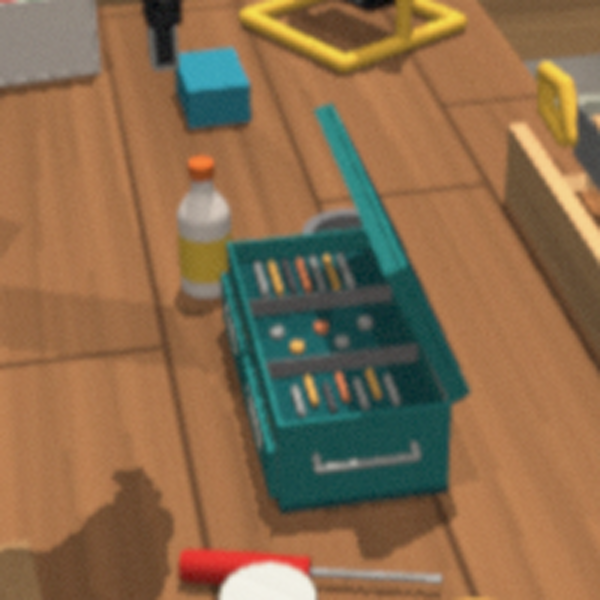

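Both drawers are flush, the bottle has not moved, and the lid is still up with its free edge from (325,110) to (400,270) in the crop. I'll go behind the lid.

Call:
{"method": "arm_command", "body": {"targets": [[[-5,-0.6,0],0],[[-5,0,0],0],[[-5,0,0],0],[[-5,0,0],0],[[-0.5,0,0],0],[[0,0,4.5],0],[[0,0,4],0],[[0,0,4],0]]}}

```text
time: 7.8
position: [0.638, -0.1052, 0.2138]
tcp_rot: [0.0, 1.0, -0.0, 0.001]
force: [0.7, -0.1, -0.2]
width: -0.0002
grasp_force: 0.0
```

Run:
```python
from h import *
for a in [1.15,1.05,.95,.85,.75,.65,.55,.45,.35,.25,.15,.08,0,-.05]:
    l=.115;print(a,np.round([.636-l*np.cos(a)+.018*np.sin(a)+.011,.09+l*np.sin(a)+.018*np.cos(a)+.014],3))
s=arm.read_state();print(s['position'],s['force'])
```

```text
1.15 [0.616 0.216]
1.05 [0.605 0.213]
0.95 [0.595 0.208]
0.85 [0.585 0.202]
0.75 [0.575 0.196]
0.65 [0.566 0.188]
0.55 [0.558 0.179]
0.45 [0.551 0.17 ]
0.35 [0.545 0.16 ]
0.25 [0.54 0.15]
0.15 [0.536 0.139]
0.08 [0.534 0.131]
0 [0.532 0.122]
-0.05 [0.531 0.116]
[ 0.63796957 -0.10522399  0.21376236] [ 0.70606758 -0.08700954 -0.18285452]
```

Call:
{"method": "arm_command", "body": {"targets": [[[1.2,0,0],0],[[1,0,0],0],[[1.1,0,0.2],0],[[1,0,0.4],0],[[1,0,0.6],0],[[1,0,0.6],0],[[0.9,0,0.8],0],[[0.8,0,0.9],0]]}}

```text
time: 8.6
position: [0.5583, -0.1054, 0.1812]
tcp_rot: [0.0, 1.0, -0.0, 0.002]
force: [-0.2, 0.9, 3.9]
width: -0.0002
grasp_force: 1.5
```

Run:
```python
from h import *
s=arm.read_state();print(s['position'],s['force'])
c=cam('side');a=cv2.resize(c['pixels'][130:330,180:380],None,fx=3,fy=3,interpolation=2);cv2.imwrite('pics/s4c.png',a)
```

```text
[ 0.55828823 -0.10537818  0.18120747] [-0.16849679  0.87833742  3.88012672]
```

View pics/s4c.png

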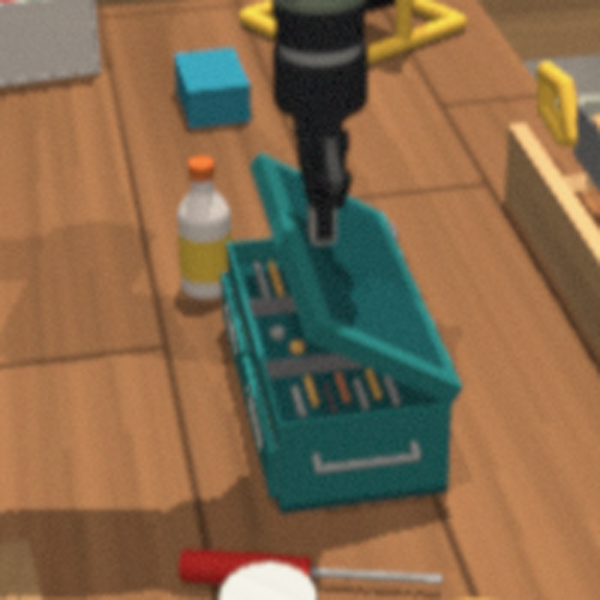

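The lid is about halfway down, with the fingertips on its outer face at crop (322,240). I'll continue.

Call:
{"method": "arm_command", "body": {"targets": [[[0.8,0,0.9],0],[[0.6,0,1],0],[[0.5,0,1],0],[[0.4,0,1],0],[[0.2,0,1],0],[[0,0,0.6],0],[[0,0,0.3],0],[[0,0,0],0]]}}

```text
time: 9.45
position: [0.5323, -0.1049, 0.1221]
tcp_rot: [0.0, 1.0, 0.0, -0.0]
force: [0.3, -0.5, 0.3]
width: 0.0001
grasp_force: 0.0
```

Call:
{"method": "arm_command", "body": {"targets": [[[0,0,0.2],0],[[0,0,0.2],0],[[0,0,0.2],0],[[0,0,0],0],[[0,0,0],0],[[0,0,0],0],[[0,0,0],0],[[0,0,0],0]]}}

```text
time: 10.25
position: [0.5326, -0.105, 0.1217]
tcp_rot: [-0.0, 1.0, -0.001, 0.001]
force: [-16.5, 5.0, 47.0]
width: 0.0003
grasp_force: 23.6
```

Run:
```python
from h import *
s=arm.read_state();print(s['position'],s['force'])
c=cam('side');a=cv2.resize(c['pixels'][130:330,180:380],None,fx=3,fy=3,interpolation=2);cv2.imwrite('pics/s5c.png',a)
```

```text
[ 0.53256893 -0.10500961  0.12170609] [-16.54872826   4.97524374  47.02787984]
```

View pics/s5c.png

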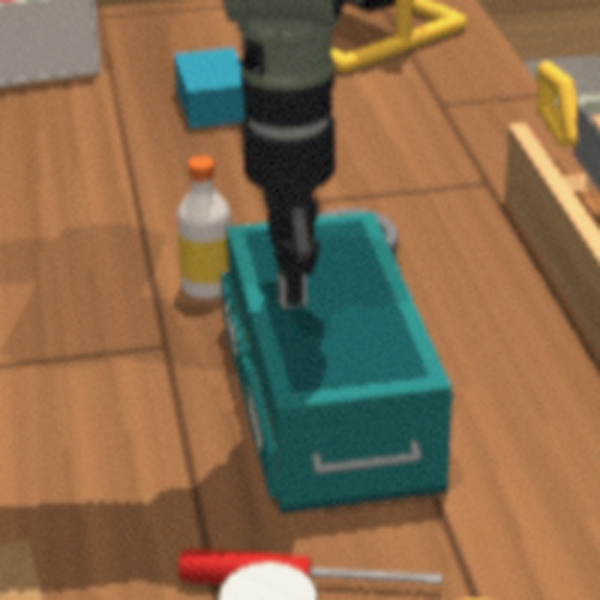

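The lid is shut flat: it stopped dead at z = 0.1217, exactly the expected height. The bystanders are where they were. I'll clear the hand.

Call:
{"method": "arm_command", "body": {"targets": [[[0,0,-1],0],[[0,0,-3],0],[[0,0,-4],0],[[0,0,-4],0],[[0,0,-4],0],[[0,0,-3],0],[[0,0,0],0],[[0,0,0],0]]}}

```text
time: 11.1
position: [0.5331, -0.1051, 0.3064]
tcp_rot: [0.0, 1.0, -0.0, 0.001]
force: [-0.8, 0.2, 0.3]
width: -0.0001
grasp_force: 0.0
```

Run:
```python
from h import *
s=arm.read_state();print(s['position'],s['force'])
c=cam('side');a=cv2.resize(c['pixels'][130:330,180:380],None,fx=3,fy=3,interpolation=2);cv2.imwrite('pics/s6c.png',a)
```

```text
[ 0.53313088 -0.10514918  0.30639737] [-0.78979465  0.19875498  0.28396817]
```

View pics/s6c.png

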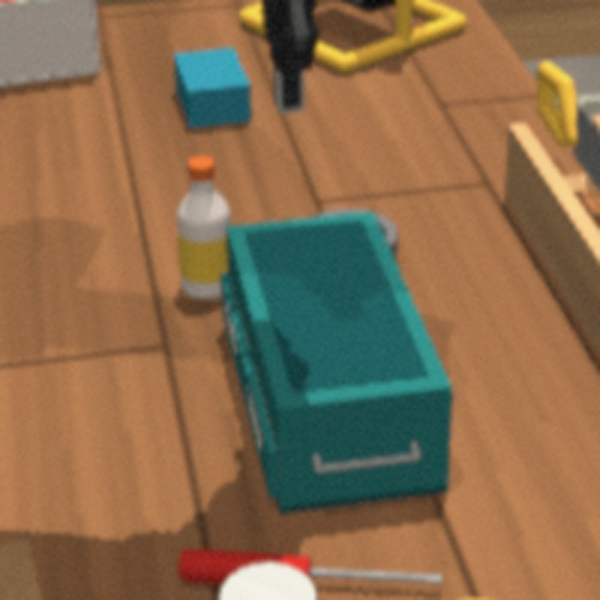

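The chest is shut with both drawers flush, and the hand is clear at the top of the crop (290,100).

```bash
python3 -c "
from rig import arm
print(arm.job_done())"
```

```text
the job is handed in; nothing more can be done
None
```

I pushed both drawers home, then shut the lid, and handed the job in at about 11 s of the 48 s limit with the hand clear; no verdict came back, but in the side-camera views the chest is closed and the nearby things look unmoved.

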